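# Snap the retaining clip onto a belt tensioner's pulley pin

## Robot

A 7-joint arm with a two-finger parallel gripper is mounted at the origin on the work surface. World frame = base frame: x ahead of the robot, y to its left, z up, the work surface at z = 0. Lengths are in m, angles in rad, forces in N, time in s.
With the tool pointing down it reaches from about 0.425 to 0.875 m from the base axis. Payload 8.4 kg.
Tool frame: the origin (TCP) lies at the very end of the fingers, on their centre line; the grasp point (between the pads) lies 19 mm behind it; z points along the fingers, y is the line along which they close (so a half turn about z gives the same grasp; the last joint's range is limited). The gripper opens to 87 mm and grips with 3 to 60 N. Pads are 19 mm wide; open, the fingers measure 117 mm over their backs; the gripper's body (75 mm by 190 mm) begins 51 mm behind the grasp point.
Start: joints at [1.166, 0.333, 0.04, 1.465, -0.013, 1.343, -0.059], TCP at [0.196, -0.62, 0.223] pointing down, gripper open.
Joint ranges: [-2.58, 2.58], [-0.38, 2.09], [-1.3, 1.39], [0.25, 2.4], [-1.5, 4.64], [0.08, 2.09], [-2.65, 2.65]. Speed limits (rad/s): [2.22, 2.22, 2.79, 2.79, 3.14, 3.14, 3.14].

## Interface

Orientations are given as [roll, pitch, yaw] about the fixed x, y, z axes, in that order (R = Rz(yaw) Ry(pitch) Rx(roll)).
In Python, from station import r gives the robot as it stands. The module is installed in compiled form; this text tells all that it offers. Calls block until the motion is done:
- r.movep(position, orientation): joint-space move of the TCP to a pose.
- r.move_linear(position, v=0.15, frame=None): straight line of the TCP; frame=None keeps the orientation; v is the mean speed in m/s.
- r.movej(angles): joint-space move.
- r.command_gripper(opening, strength=None): finger opening in m; strength is the grip in N (None keeps the last); returns when the fingers have stopped.
- r.pause(seconds).
- r.inverse_kinematics(position, orientation): joint angles nearest the present ones, or None.
- r.snapshot(name): name is "scene" or "side" or "wrist"; returns the picture (480x640x3 uint8, blue, green, red); there is no depth.
- r.camera_params(name): a dict with "mtx" (3x3 intrinsics, pixels), "R" (3x3) and "t" (3): a world point X has camera coordinates R X + t; the wrist camera has in their place "tool_from_camera" (4x4, takes a point from camera to tool coordinates, whose origin is the TCP and whose axes are the flange's). Camera axes: x right, y down, z forward; pixel columns grow to the right and rows downward; lengths in m; the calibration is good to about 2 mm. A picture is of the moment at which its call begins: read the wrist's pose just before it. camera_params takes no time and is no camera call.
A pose or a line that the arm cannot do raises r.Unreachable and nothing moves.
- r.job_done(): hands the job in; it is judged then, once.
Trained networks look in the newest picture that a camera, given by its name, has taken for a name from the list of things; names that differ only in an ending like _2 or _b are one class to them, and where a whole thing is asked for, a point or a joint stands for the part that bears it (a point fixed in the world has none). Each returns a list of dicts, best first, with "confidence" (0 to 1); they miss things now and then, are a little off and sometimes report something else, mostly with a low value. They report only what shows in the picture. A call takes as long as a camera call. They do not tell look-alikes from the thing itself.
- r.outline_of(camera, name): "pixels" (480x640 bool, what is visible of it) and "position" ([column, row] in pixels, amid what is visible of it).
Readings, each from a call of its own:
- r.get_time_s(): time.
- r.get_joints(): joint angles.
- r.get_joint_velocities(): joint speeds.
- r.get_joint_efforts(): joint torques, N m.
- r.get_position(): TCP position.
- r.get_tcp_rot(): TCP orientation.
- r.get_contact_force(): force on the tool from outside, world axes, zero at the start.
- r.get_ft_torque(): the same for the moment, N m.
- r.get_width(): finger opening in m.
- r.get_grasp_force(): force on a finger pad.
Only numpy, scipy, OpenCV 4.12 (cv2) and the standard library are available. Lean on these libraries where they do the work, as an engineer would, in place of code of your own. Each camera call takes 0.05 s, during which the arm holds its last target. There are 200 camera calls.

## Task

Secure the idler pulley of the opened drive unit: take the fork tool from the tray and with it slide the retaining clip lying on the pulley sideways into the groove of the pulley's pin until it snaps fully home, then lay the tool back flat in the tray. The pin sits on a sprung lever that gives way under the push, so go by feel: push steadily, never with more than 25 N on the clip, and ease off once it has snapped. Keep the fingers off the clip, and leave the screwdriver, the grease tin and the brass bush where they are.

Things in the scene. Friction and masses are not known exactly. Their poses are not given: they have to be found in the camera images.
- fork_tool: Clip-fitting fork, 170 mm long, about 0.2 kg, lying flat in the tray. Origin: on its underside, below the handle's middle, near the centre of mass; x points along the tool to the fork, z up. Black handle 95 mm long (x -50 to +45), 20 mm wide in y, top 26 mm above the underside: grip it across its width at the origin. A steel bar joins it to the flat fork head.
- push_face (a point): On the fork tool's underside, 100 mm ahead of its origin: middle of the flat face, 33 mm wide and square to the tool, that pushes the clip. The fork head is 6 mm thick, its underside level with the tool's. Beside the face two prongs reach 21 mm further, flaring out to about 60 mm over all.
- clip: E-shaped spring-steel clip, dark, about 40 g, 5 mm thick, 40 mm wide, 30 mm long, lying flat on the pulley, mouth roughly (within 15 degrees) to the pin. Origin: on its underside, at the centre of the round seat that the pin fills when home; x points out of the mouth, z up. Two springy jaws at the mouth, to x = +10 mm, part by themselves as they are pushed over the pin.
- clip_back (a point): Middle of the clip's flat straight back, 20 mm behind its origin and 30 mm wide: it goes between the prongs, against the push face. Pushed on, the jaws meet the pin about 10 mm before home and take some 8 to 18 N to pass it; then they close with a snap: the push force drops at once by 4 N or more and the clip pulls itself home.
- pin_rest (a point): Axis of the pulley's pin at the level of the pulley's upper face, where the pin stands while nothing pushes on it (the point does not move with the lever). z up. The face, 100 mm above the bench, is flat and 100 mm across. Above it the pin shows a groove 19 mm in diameter and 6.5 mm high, then a head of 25 mm diameter up to 16 mm above the face.
- drive: Opened centrifuge belt drive, fixed: grey deck 220 x 280 mm on feet, 60 mm high, with motor and spindle pulleys behind and the aluminium idler pulley at its front. Origin on the bench below the pin at rest; z up. Pin and idler stand on a level sprung lever: pushed along +x they give way some 0.8 mm per N, up to a stop at about 14 mm, and return, damped, when released.
- tray: Shallow stainless tray, fixed, 280 mm (x) by 250 mm (y), 18 mm high, walls and floor 3 mm. Origin: centre of its underside, z up. Fork tool in its -y half, screwdriver in its +y half.
- screwdriver: Screwdriver lying along x in the tray, 75 to 85 mm to +y of its middle. Leave alone. Origin under the middle.
- grease_tin: Round metal tin, 52 mm in diameter, 45 mm high, on the bench beside the drive unit. Leave alone. Origin: centre of its underside.
- spare_bush: Brass bush, ring 42 mm in diameter, 32 mm high, on the bench beside the drive unit. Leave alone. Origin: centre of its underside.
Mind the look-alikes: they are no part of the job. Of the things that look like the fork_tool, the middle-sized one is meant.

How it is judged:
By the outcome, as a careful person would: the job done as asked, in the order asked, and still so for the second after the job is handed in, with the robot touching nothing.
It also fails if it takes over 59 s, if anything falls off the work surface, if the arm or the gripper's body presses on something with over 40 N, if the wrist force passes 120 N, or if a joint passes its speed limit or range.

## Working session

There is one attempt and no reset: what is moved stays moved. The work goes in short steps, each a Python script; the robot and the scene stay as the last script left them, time stands still between calls to the robot, and variables do not carry over. Pictures are saved under pics/ and viewed, at most 10 in all, crops included, and the job is handed in when it is done.

```bash
mkdir -p pics; python3 - <<'E'
from station import r
import cv2,numpy as np
for c in("scene","side"):
    im=r.snapshot(c); cv2.imwrite(f"pics/{c}0.png",im)
    p=r.camera_params(c); R=np.array(p["R"]);print(c,np.array(p["mtx"]).round(1).tolist(),(-R.T@p["t"]).round(3),R[2].round(2))
    for n in("fork_tool","clip","tray","drive","screwdriver","grease_tin","spare_bush"):
        for d in r.outline_of(c,n):
            y,x=np.nonzero(d["pixels"]); print(n,round(d["confidence"],2),np.round(d["position"]),len(x),[x.min(),x.max(),y.min(),y.max()] if len(x) else 0)
print(r.get_time_s(),r.get_position(),r.get_tcp_rot(),r.camera_params("wrist"))
E
```

```text
scene [[578.9, 0.0, 313.5], [0.0, 578.9, 236.1], [0.0, 0.0, 1.0]] [1.064 0.487 0.976] [-0.49 -0.45 -0.75]
fork_tool 0.91 [298. 165.] 1105 [np.int64(262), np.int64(349), np.int64(147), np.int64(190)]
fork_tool 0.79 [166. 192.] 307 [np.int64(149), np.int64(187), np.int64(176), np.int64(208)]
fork_tool 0.65 [194. 242.] 873 [np.int64(158), np.int64(224), np.int64(220), np.int64(279)]
clip 0.55 [405. 330.] 133 [np.int64(393), np.int64(414), np.int64(324), np.int64(341)]
tray 0.91 [210. 254.] 10674 [np.int64(128), np.int64(298), np.int64(191), np.int64(325)]
drive 0.89 [393. 408.] 21813 [np.int64(291), np.int64(480), np.int64(324), np.int64(479)]
screwdriver 0.77 [255. 260.] 699 [np.int64(202), np.int64(279), np.int64(240), np.int64(293)]
grease_tin 0.81 [338. 319.] 590 [np.int64(325), np.int64(350), np.int64(306), np.int64(334)]
grease_tin 0.4 [492. 357.] 519 [np.int64(475), np.int64(500), np.int64(345), np.int64(371)]
spare_bush 0.63 [489. 357.] 522 [np.int64(475), np.int64(500), np.int64(345), np.int64(371)]
spare_bush 0.32 [338. 321.] 628 [np.int64(325), np.int64(350), np.int64(305), n
[... 855 characters left out ...]
h 0.78 [280. 409.] 594 [np.int64(266), np.int64(290), np.int64(393), np.int64(424)]
0.8 [ 0.19567133 -0.61983404  0.22254896] [ 3.14158849e+00 -8.60734421e-06  3.05802681e-01] {'mtx': array([[370.64964568,   0.        , 316.17434942],
       [  0.        , 370.64964568, 246.20967041],
       [  0.        ,   0.        ,   1.        ]]), 'tool_from_camera': array([[-1.03954218e-04, -9.58865145e-01, -2.83861977e-01,
         7.71579708e-02],
       [ 9.99999933e-01, -1.99034646e-04,  3.06110649e-04,
        -3.02190004e-04],
       [-3.50017200e-04, -2.83861927e-01,  9.58865102e-01,
        -1.62760384e-01],
       [ 0.00000000e+00,  0.00000000e+00,  0.00000000e+00,
         1.00000000e+00]])}
```

View pics/scene0.png

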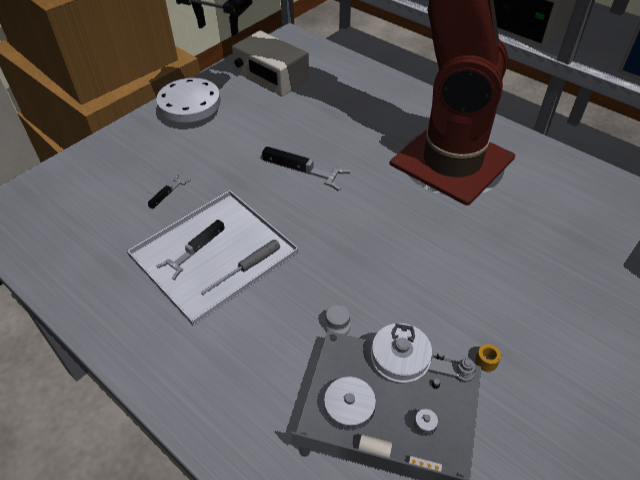

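View pics/side0.png

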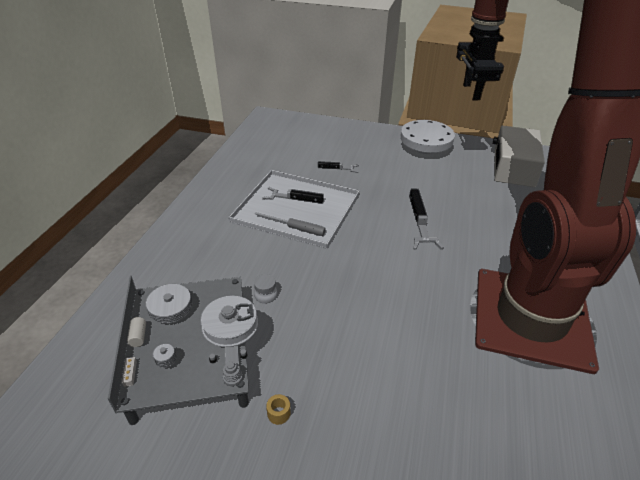

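The scene picture shows three fork tools: a large one on the bench (298,165), a small one on the bench (166,192) and a middle-sized one in the tray (194,242) with its fork at about (175,266). I choose the one in the tray. The clip is at (403,332), on the robot's side of the pin head at (403,343). Next I compute rough positions and look from the wrist.

```bash
cat > h.py <<'E'
from station import r
import cv2,numpy as np
from scipy.spatial.transform import Rotation as Ro
def pose(c):
    """camera intrinsics, world-from-camera rotation, camera centre"""
    p=r.camera_params(c)
    if c=="wrist":
        T=np.array(p["tool_from_camera"]); W=Ro.from_euler("xyz",r.get_tcp_rot()).as_matrix()
        return p["mtx"],W@T[:3,:3],W@T[:3,3]+r.get_position()
    R=np.array(p["R"]); return p["mtx"],R.T,-R.T@p["t"]
def ray(P,px,z):
    K,R,c=P; px=np.atleast_2d(px).astype(float)
    d=np.c_[px,np.ones(len(px))]@np.linalg.inv(K).T@R.T
    return c+d*((z-c[2])/d[:,2])[:,None]
def proj(P,X):
    K,R,c=P; q=(np.atleast_2d(X)-c)@R@K.T; return q[:,:2]/q[:,2:]
E
python3 - <<'E'
from h import *
for c,pts in (("scene",[("tool",(205,237),.02),("fork",(175,268),.008),("pin",(403,343),.116),("clip",(403,331),.105),("tin",(338,313),.045),("bush",(489,350),.032),("trayc",(213,255),.01)]),("side",[("tool",(305,197),.02),("fork",(267,195),.008),("pin",(228,312),.116),("clip",(246,311),.105),("tin",(265,282),.045),("bush",(279,402),.032)])):
    for n,p,z in pts: print(c,n,ray(pose(c),p,z).round(3))
E
```

```text
scene tool [[ 0.594 -0.265  0.02 ]]
scene fork [[ 0.689 -0.257  0.008]]
scene pin [[0.581 0.249 0.116]]
scene clip [[0.555 0.232 0.105]]
scene tin [[0.569 0.097 0.045]]
scene bush [[0.442 0.355 0.032]]
scene trayc [[ 0.612 -0.22   0.01 ]]
side tool [[ 0.589 -0.261  0.02 ]]
side fork [[ 0.7   -0.256  0.008]]
side pin [[0.579 0.253 0.116]]
side clip [[0.552 0.233 0.105]]
side tin [[0.569 0.099 0.045]]
side bush [[0.448 0.353 0.032]]
```

```bash
python3 - <<'E'
from h import *
for y in (.6,.6+np.pi,.6-np.pi): print(y,r.inverse_kinematics([.46,.17,.11],[np.pi,0,y]), r.inverse_kinematics([.59,-.263,.01],[np.pi,0,y-.55]))
r.movep([.60,-.262,.19],[np.pi,0,.05])
P=pose("wrist"); im=r.snapshot("wrist"); cv2.imwrite("pics/w_tool.png",im)
for d in r.outline_of("wrist","fork_tool"):
    m=d["pixels"].astype(np.uint8); y,x=np.nonzero(m); print(d["confidence"],d["position"],len(x))
    w=ray(P,np.c_[x,y],.02)[:,:2]; c,_,_=cv2.fitLine(w.astype(np.float32),cv2.DIST_L2,0,.001,.001).reshape(-1,2)[[0,1,1]]
    print(c, w.min(0),w.max(0))
print(r.get_time_s(),r.get_joints())
np.savez("Ptool.npz",K=P[0],R=P[1],c=P[2])
E
```

```text
0.6 [ 0.49619288  0.23751587 -1.03080011  1.94250019  0.23007504  1.08635345
 -1.60141437] [ 0.53264501  0.52034195 -0.23567719  1.67143429  0.14154498  0.96653032
 -1.27435467]
3.741592653589793 [ 0.5465318   0.25922584 -1.09361395  1.94098307  0.25925309  1.09341527
  1.51645368] [ 0.76679246  0.57319236 -0.54805016  1.65820436  0.34087929  1.00691857
  1.72633718]
-2.541592653589793 [ 0.5465318   0.25922584 -1.09361395  1.94098307  0.25925309  1.09341527
  1.51645368] [ 0.76679246  0.57319236 -0.54805016  1.65820436  0.34087929  1.00691857
  1.72633718]
0.81 [510.5, 259.0] 1737
[0.9948119  0.10173126] [ 0.49758008 -0.46462305] [ 0.61053039 -0.43363176]
0.61 [326.4, 193.3] 4060
[0.99941885 0.0340876 ] [ 0.53715186 -0.29271989] [ 0.70953008 -0.23830121]
2.85 [ 0.53471184  0.37427284 -0.24752988  1.48359993  0.09373017  1.29529605
 -1.2445605 ]
```

View pics/w_tool.png

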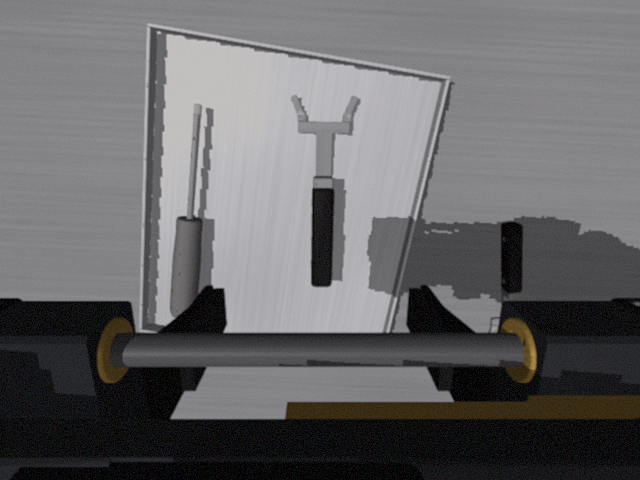

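The wrist picture shows the tray tool: black handle from (323,188) to (321,286), fork head with its push face at about (325,122), and prong tips at (296,97) and (357,98). The screwdriver is well to the left at (190,250). The part at (511,258) is the small tool outside the tray.

```bash
python3 - <<'E'
from h import *
P=pose("wrist")
im=cv2.imread("pics/w_tool.png"); m=(im.max(2)<60).astype(np.uint8); m[:185]=0; m[290:]=0; m[:,:300]=0; m[:,340:]=0
y,x=np.nonzero(m); w=ray(P,np.c_[x,y],.029); print(cv2.minAreaRect(w[:,:2].astype(np.float32)*1000),w.mean(0))
for n,p,z in(("tail",(321.5,286),.02),("front",(323,188),.029),("ferr",(323.5,177),.025),("face",(325.5,122),.009),("L",(296,97),.009),("R",(357,98),.009)): print(n,ray(P,p,z).round(4))
E
```

```text
((587.9413452148438, -269.3804016113281), (90.27021789550781, 18.436342239379883), 1.7815130949020386) [ 0.58974388 -0.26933379  0.029     ]
tail [[ 0.5382 -0.2716  0.02  ]]
front [[ 0.6338 -0.2678  0.029 ]]
ferr [[ 0.6428 -0.2678  0.025 ]]
face [[ 0.6891 -0.2674  0.009 ]]
L [[ 0.7083 -0.2408  0.009 ]]
R [[ 0.71   -0.2935  0.009 ]]
```

```bash
python3 - <<'E'
from h import *
r.movep([.57,.24,.27],[np.pi,0,.5])
P=pose("wrist"); im=r.snapshot("wrist"); np.savez("Pclip.npz",K=P[0],R=P[1],c=P[2])
for n,z in(("clip",.105),("drive",.06)):
  for d in r.outline_of("wrist",n):
    y,x=np.nonzero(d["pixels"]); print(n,d["confidence"],d["position"],len(x),[x.min(),x.max(),y.min(),y.max()])
u=proj(P,[[.57,.24,.1]])[0].astype(int);print(u,r.get_time_s())
x0,y0=max(u[0]-110,0),max(u[1]-90,0); print(x0,y0)
cv2.imwrite("pics/w_clip_full.png",im)
cv2.imwrite("pics/w_clip.png",cv2.resize(im[y0:y0+180,x0:x0+220],None,fx=3.3,fy=3.3,interpolation=cv2.INTER_CUBIC))
E
```

```text
clip 0.88 [313.6, 250.2] 602 [np.int64(292), np.int64(334), np.int64(225), np.int64(257)]
drive 0.89 [318.4, 112.8] 69333 [np.int64(162), np.int64(482), np.int64(0), np.int64(263)]
[314 223] 4.85
204 133
```

View pics/w_clip.png

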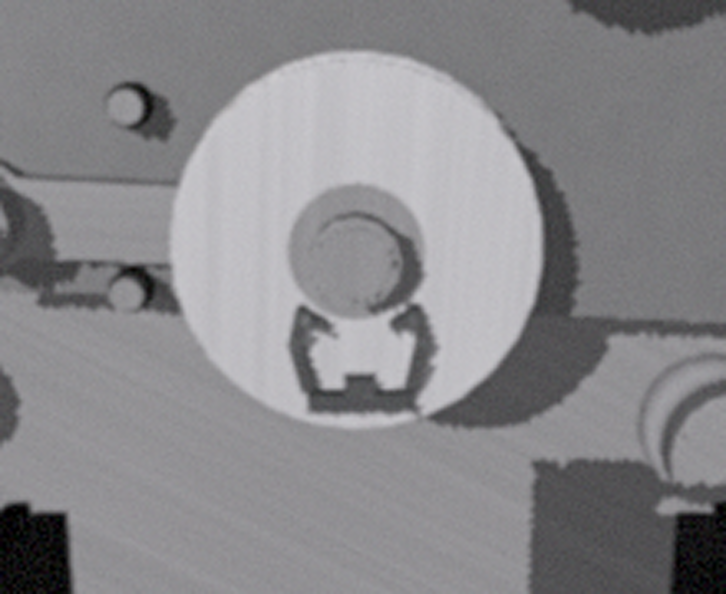

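View pics/w_clip_full.png

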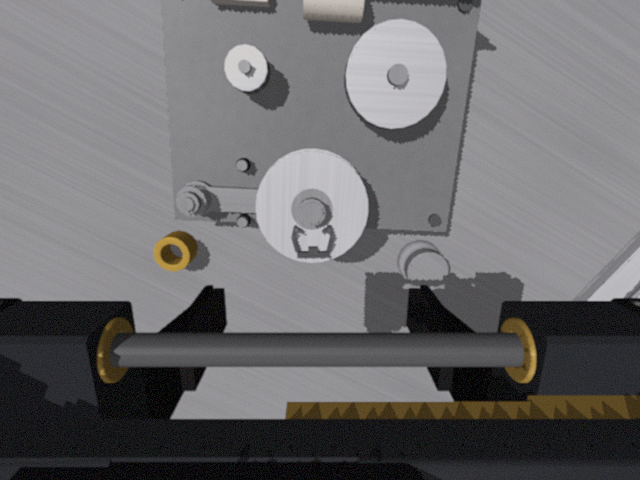

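The crop shows the clip with its mouth up, back edge from crop (308,409) to (418,412), i.e. full-image (297,257)–(331,258). The pin head is at full (312,212) and the pulley centre at about (312,207). The bush is at (175,252) and the tin at (422,260), both clear of the approach.

```bash
python3 - <<'E'
from h import *
P=pose("wrist"); f=lambda u,v:(204+u/3.3-.35,133+v/3.3-.35)
im=cv2.imread("pics/w_clip_full.png")
for n,p,z in [("backL",f(308,410),.1025),("backR",f(418,412),.1025),("jawL",f(302,306),.105),("jawR",f(418,305),.105),("sideL",f(291,345),.105),("sideR",f(438,350),.105),("head",f(357,264),.116),("hub",f(357,250),.1),
 ("pulbot",f(357,428),.1),("pulL",f(172,243),.1),("pulR",f(543,243),.1),("deckFL",(176,219),.06),("deckFR",(448,234),.06),("deckBR",(479,0),.06),("deckL",(163,0),.06)]:
    print(n,ray(P,p,z)[0,:2].round(4))
g=cv2.cvtColor(im,cv2.COLOR_BGR2GRAY); m=(g>185).astype(np.uint8); n,l,s,c=cv2.connectedComponentsWithStats(m)
for x in range(1,n):
    if s[x,4]>3000:
        cn,_=cv2.findContours((l==x).astype(np.uint8),cv2.RETR_EXTERNAL,cv2.CHAIN_APPROX_NONE); w=ray(P,cn[0][:,0],.1)[:,:2]*1000
        print(s[x],cv2.fitEllipse(w.astype(np.float32)))
d=r.outline_of("wrist","clip")[0]; y,x=np.nonzero(d["pixels"]); w=ray(P,np.c_[x,y],.1045)[:,:2]; print(cv2.minAreaRect(w.astype(np.float32)*1000))
for c,px,z in(("scene",(403,343),.116),("side",(228,312),.116)):pass
E
```

```text
backL [0.5346 0.24  ]
backR [0.5489 0.2123]
jawL [0.5612 0.2557]
jawR [0.5766 0.2279]
sideL [0.5499 0.2533]
sideR [0.5681 0.2167]
head [0.5807 0.2489]
hub [0.5812 0.2494]
pulbot [0.5357 0.2249]
pulL [0.5587 0.295 ]
pulR [0.6074 0.2055]
deckFL [0.4982 0.3634]
deckFR [0.6182 0.1092]
deckBR [0.8069 0.2053]
deckL [0.6748 0.4484]
[ 347   20   98  108 7452] ((711.5615234375, 243.58285522460938), (75.99349975585938, 81.44758605957031), 98.82608032226562)
[ 256  149  111  113 6750] ((581.2713012695312, 250.03933715820312), (95.58209991455078, 98.79177856445312), 121.48359680175781)
((555.6597290039062, 234.36415100097656), (30.55392837524414, 38.555206298828125), 28.516597747802734)
```

```bash
python3 - <<'E'
from h import *
o=[np.pi,0,.031]
r.command_gripper(.05,40)
r.movep([.589,-.270,.08],o); r.move_linear([.589,-.270,.006],v=.1)
print(r.get_contact_force())
r.command_gripper(0,45); print("w",r.get_width(),r.get_grasp_force())
r.move_linear([.589,-.270,.15],v=.12); print(r.get_width(),r.get_contact_force())
y=.487; u=np.array([np.cos(y),np.sin(y)]); b=np.array([.5418,.2262])
q=b-.118*u
r.movep([*q,.15],[np.pi,0,y])
r.move_linear([*q,.1048],v=.1); r.pause(.2)
print(r.get_position(),r.get_tcp_rot(),r.get_contact_force(),r.get_joints(),r.get_time_s())
P=pose("wrist"); im=r.snapshot("wrist"); cv2.imwrite("pics/pre_full.png",im)
uv=proj(P,[[*b,.1]])[0]; print(uv)
x0,y0=int(uv[0]-110),max(0,int(uv[1]-90)); print(x0,y0)
cv2.imwrite("pics/pre.png",cv2.resize(im[y0:y0+180,x0:x0+220],None,fx=3.3,fy=3.3,interpolation=cv2.INTER_CUBIC))
E
```

```text
[-0.22911654  0.37013774 -0.18649671]
w 0.01971185586507437 44.9898178037256
0.019530351927961955 [ 0.49551534  0.43227273 -3.52368965]
[0.43789    0.17107692 0.10533911] [ 3.14119648e+00 -8.30069878e-04  4.86872612e-01] [ 0.01443126 -0.34903188 -2.28490224] [ 0.47008896  0.17442848 -0.99512997  1.99311889  0.16832517  1.05811432
 -1.68500317] 13.15
[316.88504702  32.22598417]
206 0
```

View pics/pre.png

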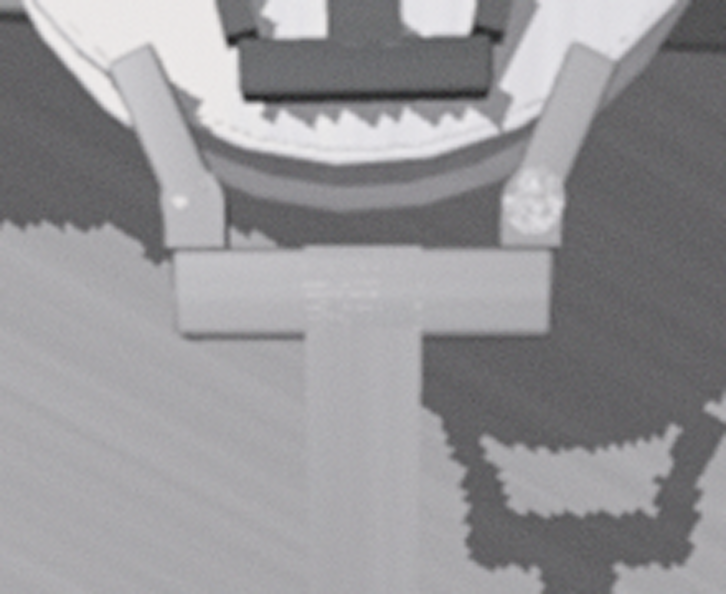

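The picture shows the face square to the clip back and about 18 mm behind it (face row 248, back row 98), with the clip about 0.5 mm to the right of the face's middle. I shift by that, touch, correct toward the pin, then push by feel.

```bash
cat > push.py <<'E'
from h import *
y=.487; u=np.array([np.cos(y),np.sin(y),0]); n=np.array([-np.sin(y),np.cos(y),0])
q0=np.array([.5418-.118*u[0],.2262-.118*u[1],.1040])
def go(s,l,v): r.move_linear(q0+u*s*1e-3+n*l*1e-3,v=v)
E
python3 - <<'E'
from push import *
go(0,-.5,.03); r.pause(.2); F0=r.get_contact_force(); print(F0)
f=lambda: -(r.get_contact_force()-F0)@u
go(15,-.5,.06); s=15; pk=0; log=[]
while s<58:
    s+=.5; go(s,np.interp(s,[18,32],[-.5,1.5]),.015)
    F=f(); d=(r.get_contact_force()-F0); log.append((s,round(F,1),round(d[2],1),round(float(d@n),1)))
    if F>22: print("LIMIT");break
    if pk>6 and F<pk-3.5: print("SNAP",pk,F);break
    pk=max(pk,F)
print(log[::2],log[-6:],r.get_time_s(),r.get_position())
E
```

```text
[-0.29365082  0.16840281 -2.38775968]
SNAP 13.922977804367454 -0.01591036821663526
[(15.5, np.float64(-0.7), np.float64(-0.5), 0.4), (16.5, np.float64(0.4), np.float64(0.6), -1.1), (17.5, np.float64(-0.5), np.float64(-0.1), -1.4), (18.5, np.float64(0.1), np.float64(-0.5), -0.1), (19.5, np.float64(-0.0), np.float64(-0.3), -0.1), (20.5, np.float64(0.4), np.float64(0.3), 0.1), (21.5, np.float64(-0.1), np.float64(-0.9), -0.6), (22.5, np.float64(-0.3), np.float64(1.0), -0.2), (23.5, np.float64(0.5), np.float64(0.6), -0.6), (24.5, np.float64(-0.3), np.float64(-0.1), -0.0), (25.5, np.float64(-0.3), np.float64(-0.2), 0.6), (26.5, np.float64(-0.2), np.float64(0.5), 0.1), (27.5, np.float64(0.2), np.float64(0.6), -0.1), (28.5, np.float64(0.2), np.float64(-0.1), 0.3), (29.5, np.float64(0.4), np.float64(0.1), 1.1), (30.5, np.float64(-0.3), np.float64(-0.7), -0.6), (31.5, np.float64(0.5), np.float64(0.6), -0.3), (32.5, np.float64(-0.3), np.float64(0.4), -0.3), (33.5, np.float64(2.3), np.float64(1.4), -1.0), (34.5, np.float64(3.9), np.float64(2.2), -0.7), (35.5, np.float64(5.6), np.float64(0.9), -0
[... 271 characters left out ...]
p.float64(3.4), -0.0), (42.5, np.float64(11.3), np.float64(4.8), -0.5), (43.5, np.float64(11.7), np.float64(5.6), -0.6), (44.5, np.float64(12.4), np.float64(5.7), -1.4), (45.5, np.float64(13.9), np.float64(6.2), -0.9), (46.5, np.float64(12.4), np.float64(6.1), -0.3), (47.5, np.float64(13.9), np.float64(6.6), -0.5), (48.5, np.float64(-0.0), np.float64(0.6), -0.2)] [(46.0, np.float64(13.7), np.float64(6.0), -1.2), (46.5, np.float64(12.4), np.float64(6.1), -0.3), (47.0, np.float64(12.8), np.float64(7.2), -0.1), (47.5, np.float64(13.9), np.float64(6.6), -0.5), (48.0, np.float64(12.8), np.float64(6.0), -0.9), (48.5, np.float64(-0.0), np.float64(0.6), -0.2)] 30.8 [0.47929051 0.19494013 0.10388616]
```

```bash
python3 - <<'E'
from push import *
go(36,1.5,.05); go(2,1.5,.08)
r.pause(.2)
P=pose("wrist"); im=r.snapshot("wrist"); np.savez("Ppost.npz",K=P[0],R=P[1],c=P[2])
r.move_linear(q0+u*.002+[0,0,.06],v=.12)
P=pose("wrist"); im2=r.snapshot("wrist"); sc=r.snapshot("scene")
k=lambda i,c:cv2.resize(i[max(0,c[1]-65):max(0,c[1]-65)+130,c[0]-65:c[0]+65],(390,390),interpolation=cv2.INTER_CUBIC)
uv=proj(P,[[.581,.2495,.105]])[0].astype(int); print(uv)
cv2.imwrite("pics/post.png",np.hstack([k(im2,uv),k(sc,[403,343])]))
for d in r.outline_of("wrist","clip"): 
    y_,x_=np.nonzero(d["pixels"]);w=ray(P,np.c_[x_,y_],.105)[:,:2]; print(d["confidence"],d["position"],len(x_),cv2.minAreaRect(w.astype(np.float32)*1000))
print(r.get_time_s(),r.get_position())
E
```

```text
[312 -37]
0.64 [313.0, 7.3] 618 ((564.1487426757812, 240.45925903320312), (5.022999286651611, 29.74835205078125), 27.894075393676758)
32.825 [0.43870718 0.17172105 0.1631159 ]
```

View pics/post.png

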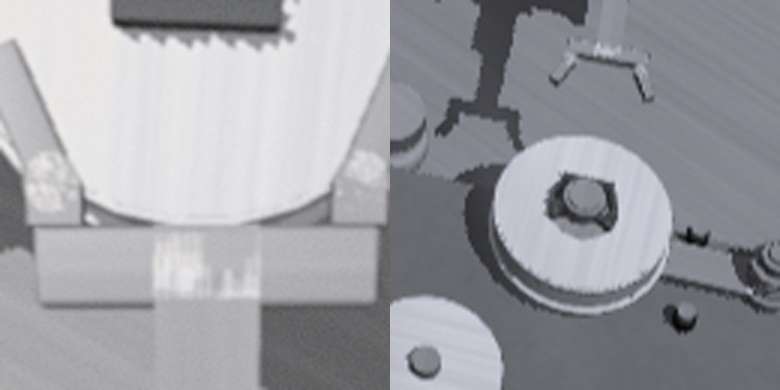

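The right half shows the clip around the pin under the head. The back measures 21.6 mm from the pin axis (20 expected, within calibration), and the force fell from 13.9 to 0 N, so it is home. Next I return the tool.

```bash
python3 - <<'E'
from h import *
o=[np.pi,0,.031]
r.movep([.589,-.270,.10],o); r.pause(.1); F0=r.get_contact_force()[2]
r.move_linear([.589,-.270,.012],v=.12)
for z in np.arange(.011,.0054,-.001):
    r.move_linear([.589,-.270,z],v=.02); F=r.get_contact_force()[2]-F0
    if F>4: break
print(z,F,r.get_time_s())
r.command_gripper(.05); r.pause(.1)
r.move_linear([.589,-.270,.08],v=.08); r.move_linear([.60,-.262,.19],v=.15)
P=pose("wrist"); im=r.snapshot("wrist"); sc=r.snapshot("scene"); cv2.imwrite("pics/end.png",np.hstack([cv2.resize(im,(400,300)),cv2.resize(sc,(400,300))]))
for d in r.outline_of("wrist","fork_tool"): print(d["confidence"],d["position"],d["pixels"].sum())
print(r.get_time_s(),r.get_width(),r.get_contact_force())
E
```

```text
0.005999999999999995 1.8376375101867457 37.025
0.85 [325.4, 195.4] 4087
40.0583 0.050005055594921466 [0.94249437 0.78976709 0.36258184]
```

View pics/end.png

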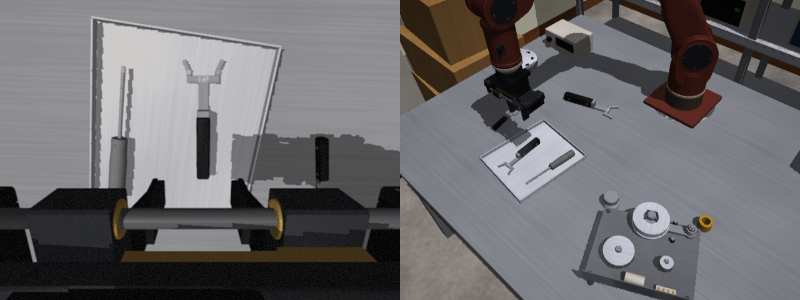

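The tool lies flat in the tray as before and the other things are in place. With 19 s left, I check the clip from directly above, same pose as the first look.

```bash
python3 - <<'E'
from h import *
r.movep([.57,.24,.27],[np.pi,0,.5]); P=pose("wrist"); im=r.snapshot("wrist")
cv2.imwrite("pics/final.png",cv2.resize(im[133:313,204:424],None,fx=3.3,fy=3.3,interpolation=cv2.INTER_CUBIC))
for d in r.outline_of("wrist","clip"): 
    y,x=np.nonzero(d["pixels"]);w=ray(P,np.c_[x,y],.105)[:,:2]; print(d["confidence"],cv2.minAreaRect(w.astype(np.float32)*1000))
print(r.get_time_s())
E
```

```text
0.69 ((576.2639770507812, 247.11228942871094), (31.126752853393555, 39.532100677490234), 23.540401458740234)
42.0083
```

View pics/final.png

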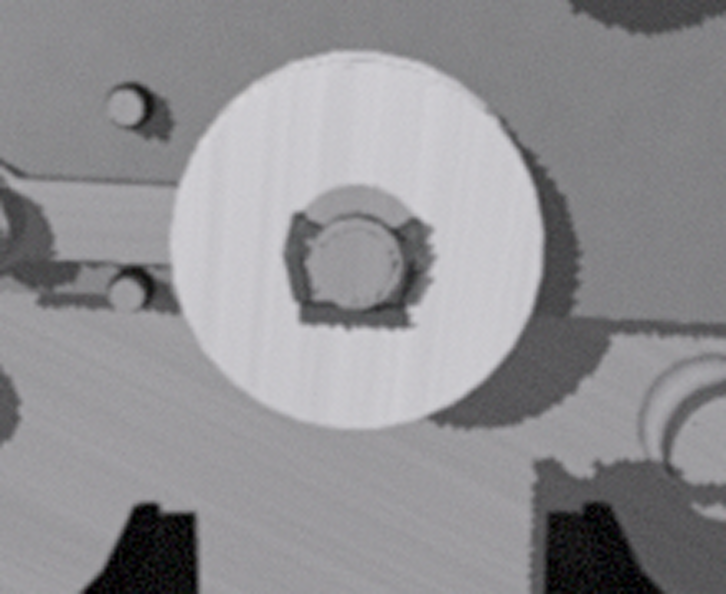

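The picture shows the clip centred on the pin, back at crop row 325. Its fitted origin is (0.5807, 0.2494) against the pin at (0.581, 0.2495), so it is fully home.

```bash
python3 -c "
from station import r
print(r.job_done())"
```

```text
the job is handed in; nothing more can be done
None
```

The clip snapped home (push force peaked at about 14 N), the fork tool is back flat in the tray, the other things look undisturbed in the final pictures, and the job was handed in at about 42 s of the 59 s allowed.

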